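# Press the stones home in the medallions

## Task

With a closed fingertip, lightly press down the raised white stone in the middle of each of the three big medallions in the wooden tray until it sits home in its setting: first the round one, then the hexagonal one, then the square one. Push gently (well under 20 N) and do not pick up, tip or shove the medallions: they stay lying where they are. Leave the small finished medallions, the glue bottle, the little black box and everything else on the table undisturbed.

Things in the scene. Friction and masses are not known exactly. Their poses are not given: they have to be found in the camera images.
- tray: shallow open wooden tray, 280 x 440 mm outside (x, y), walls 10 mm thick and 28 mm high, fixed to the table; origin under its centre, on the table. Its floor, on which the medallions lie, is 11 mm above the table.
- medal_round: largest medallion: a round brass disc 88 mm across, 9 mm thick with a blue enamel face of the same outline, lying loose and flat in the tray; origin at the centre of its underside, z up
- medal_hex: hexagonal brass medallion, 76 mm across the flats, 9 mm thick with a blue enamel face of the same outline, lying loose and flat in the tray; origin at the centre of its underside, z up
- medal_square: square brass medallion, 66 mm on a side, 9 mm thick with a blue enamel face of the same outline, lying loose and flat in the tray; origin at the centre of its underside, z up
- stone_round_top (a point): centre of the top of the white stone in the middle of the round medallion. The stone is 24 mm across with an 18 mm flat top that stands 10 to 11.5 mm proud of the brass before pressing and 4.5 mm proud when home; this point moves with the stone
- stone_hex_top (a point): centre of the top of the white stone in the middle of the hex medallion. The stone is 24 mm across with an 18 mm flat top that stands 10 to 11.5 mm proud of the brass before pressing and 4.5 mm proud when home; this point moves with the stone
- stone_square_top (a point): centre of the top of the white stone in the middle of the square medallion. The stone is 24 mm across with an 18 mm flat top that stands 10 to 11.5 mm proud of the brass before pressing and 4.5 mm proud when home; this point moves with the stone
- stone_round (a joint): how far the stone of the round medallion has been pushed down into its setting: starts at 0 to 0.0015 m, 0.007 m is fully home on its stop. It slides straight down against about 2.5 N of friction and stays where it is left. Once home, a rubber cushion under the setting gives about 1 mm for each 3 N of further push, 4 mm at most, and springs back
- stone_hex (a joint): how far the stone of the hex medallion has been pushed down into its setting: starts at 0 to 0.0015 m, 0.007 m is fully home on its stop. It slides straight down against about 2.5 N of friction and stays where it is left. Once home, a rubber cushion under the setting gives about 1 mm for each 3 N of further push, 4 mm at most, and springs back
- stone_square (a joint): how far the stone of the square medallion has been pushed down into its setting: starts at 0 to 0.0015 m, 0.007 m is fully home on its stop. It slides straight down against about 2.5 N of friction and stays where it is left. Once home, a rubber cushion under the setting gives about 1 mm for each 3 N of further push, 4 mm at most, and springs back
- done_a: finished small round medallion, 50 mm across, 6 mm thick, its 18 mm stone already home; origin under its centre; leave alone
- done_b: a second finished small round medallion, same as the other; leave alone
- gem_box: small open black plastic box, 40 x 70 x 18 mm, standing in the tray; origin under its centre; leave alone
- glue: small upright white glue bottle, 26 mm in diameter, 58 mm high, standing in the tray among the medallions; origin under its centre; leave alone
- cup: white mug, 76 mm across, 85 mm high, on the table to the left; origin under its centre; leave alone
- brush: small brush lying on the table to the right; leave alone
- cleaner: amber jar, 52 mm in diameter, 100 mm high, on the table to the right; origin under its centre; leave alone
Mind the look-alikes: they are no part of the job. What is shaped like the medal_round but red is not meant.

How it is judged:
By the outcome, as a careful person would: the job done as asked, in the order asked, and still so for the second after the job is handed in, with the robot touching nothing.
It also fails if it takes over 43 s, if anything falls off the work surface, if the arm or the gripper's body presses on something with over 40 N, if the wrist force passes 120 N, or if a joint passes its speed limit or range.

## Robot

A 7-joint arm with a two-finger parallel gripper is mounted at the origin on the work surface. World frame = base frame: x ahead of the robot, y to its left, z up, the work surface at z = 0. Lengths are in m, angles in rad, forces in N, time in s.
With the tool pointing down it reaches from about 0.35 to 0.9 m from the base axis. Payload 8.1 kg.
Tool frame: the origin (TCP) lies midway between the tips of the shut fingers; the grasp point (between the pads) lies 19 mm behind it; z points along the fingers, y is the line along which they close (so a half turn about z gives the same grasp; the last joint's range is limited). The gripper opens to 92 mm and grips with 3 to 60 N. Pads are 19 mm wide; open, the fingers measure 130 mm over their backs; the gripper's body (75 mm by 190 mm) begins 47 mm behind the grasp point.
Start: joints at [-0.103, 0.434, 0.025, 1.573, -0.012, 1.134, -0.075], TCP at [0.625, -0, 0.227] pointing down, gripper open.
Joint ranges: [-2.62, 2.62], [-0.44, 2.09], [-1.27, 1.32], [0.08, 2.57], [-1.32, 4.46], [0.12, 2], [-2.74, 2.74]. Speed limits (rad/s): [2.22, 2.22, 3.01, 3.01, 3.14, 3.14, 3.14].

## Interface

Orientations are given as a unit quaternion [w, x, y, z].
In Python, from workcell import manip gives the robot as it stands. The module is installed in compiled form; this text tells all that it offers. Calls block until the motion is done:
- manip.move_pose(position, orientation): joint-space move of the TCP to a pose.
- manip.line_to(position, max_speed=0.15, frame=None): straight line of the TCP; frame=None keeps the orientation; max_speed is the mean speed in m/s.
- manip.move_j(angles): joint-space move.
- manip.open() and manip.grab(grasp_force=None): open the fingers fully, or close them until they stop; grasp_force is the grip in N (None keeps the last).
- manip.dwell(seconds).
- manip.inverse_kinematics(position, orientation): joint angles nearest the present ones, or None.
- manip.sense(): the state.
- manip.read_camera(name): name is "scene" or "side" or "wrist"; returns a dict with "image" (420x560x3 uint8, red, green, blue), "camera_matrix" (3x3 intrinsics, pixels), "rvec" (rotation vector, rad) and "tvec" (3), from world to camera coordinates, as OpenCV has them; the wrist camera has in their place "hand_eye" (4x4, takes a point from camera to tool coordinates, whose origin is the TCP and whose axes are the flange's). Camera axes: x right, y down, z forward; pixel columns grow to the right and rows downward; lengths in m; the calibration is good to about 2 mm. A picture is of the moment at which its call begins: read the wrist's pose just before it. There is no depth.
A pose or a line that the arm cannot do raises manip.Unreachable and nothing moves.
- manip.hand_in(): hands the job in; it is judged then, once.
Trained networks look in the newest picture that a camera, given by its name, has taken for a name from the list of things; names that differ only in an ending like _2 or _b are one class to them, and where a whole thing is asked for, a point or a joint stands for the part that bears it (a point fixed in the world has none). Each returns a list of dicts, best first, with "p" (0 to 1); they miss things now and then, are a little off and sometimes report something else, mostly with a low value. They report only what shows in the picture. A call takes as long as a camera call. They do not tell look-alikes from the thing itself.
- manip.cut_out(camera, query): "mask" (420x560 bool, what is visible of it) and "position" ([column, row] in pixels, amid what is visible of it).
- manip.tip_of(camera, query): "position" ([column, row] in pixels: a listed point, or the origin of a listed thing).
The state is a dict: "clock": time; "joint_pos": joint angles; "qd": joint speeds; "tau": joint torques, N m; "tool_pos": TCP position; "tool_rot": TCP orientation; "ft_force": force on the tool from outside, world axes, zero at the start; "torque": the same for the moment, N m; "finger_gap": finger opening in m; "gripper_force": force on a finger pad.
Only numpy, scipy, OpenCV 4.12 (cv2) and the standard library are available. Lean on these libraries where they do the work, as an engineer would, in place of code of your own. Each camera call takes 0.05 s, during which the arm holds its last target. There are 200 camera calls.

## Working session

There is one attempt and no reset: what is moved stays moved. The work goes in short steps, each a Python script; the robot and the scene stay as the last script left them, time stands still between calls to the robot, and variables do not carry over. Pictures are saved under pics/ and viewed, at most 10 in all, crops included, and the job is handed in when it is done.

```bash
mkdir -p pics; cat > h.py <<'E'
from workcell import manip
import numpy as np, cv2
def ray(c,px):
    K=c["camera_matrix"];R=cv2.Rodrigues(np.array(c["rvec"],float))[0];t=np.array(c["tvec"],float).ravel()
    d=R.T@np.linalg.inv(K)@np.array([px[0],px[1],1.]);o=-R.T@t
    return o,d
def at(c,px,z):
    o,d=ray(c,px);return o+d*(z-o[2])/d[2]
def wcam(c,s):
    from scipy.spatial.transform import Rotation as Ro
    q=s["tool_rot"];T=np.eye(4);T[:3,:3]=Ro.from_quat([q[1],q[2],q[3],q[0]]).as_matrix();T[:3,3]=s["tool_pos"]
    M=np.linalg.inv(T@np.array(c["hand_eye"]))
    c=dict(c);c["rvec"]=cv2.Rodrigues(M[:3,:3])[0];c["tvec"]=M[:3,3];return c
E
cat > a.py <<'E'
from h import *
s=manip.sense();print(s["clock"],s["tool_pos"],s["tool_rot"],s["ft_force"])
for n in("scene","side","wrist"):
    s=manip.sense();c=manip.read_camera(n);
    if n=="wrist":c=wcam(c,s)
    cv2.imwrite(f"pics/{n}0.png",c["image"][:,:,::-1])
    for k in("round","hex","square"):
        for q,f,z in((f"stone_{k}_top",manip.tip_of,.0308),(f"medal_{k}",manip.cut_out,.02)):
            for d in f(n,q)[:3]:
                print(n,q,round(d["p"],2),np.round(d["position"],1),np.round(at(c,d["position"],z),4))
print(manip.sense()["clock"])
E
python3 a.py
```

```text
0.0 [ 6.24503703e-01 -4.16663987e-05  2.25959766e-01] [-4.88310176e-04  7.07105650e-01  7.07107494e-01 -5.94597050e-04] [-0.01569606  0.55131853 -0.23838465]
scene stone_round_top 0.58 [323.1 253.5] [0.475  0.1727 0.0308]
scene stone_round_top 0.38 [401.7 224. ] [0.2647 0.2392 0.0308]
scene stone_round_top 0.35 [276.7 230.8] [0.5045 0.0457 0.0308]
scene medal_round 0.95 [321.6 258.5] [0.4814 0.1749 0.02  ]
scene medal_round 0.92 [402.5 227.9] [0.2642 0.2436 0.02  ]
scene stone_hex_top 0.64 [240.8 256.6] [0.6199 0.05   0.0308]
scene stone_hex_top 0.34 [236.8 236.4] [ 0.5873 -0.0064  0.0308]
scene medal_hex 0.91 [242. 259.] [0.6174 0.0499 0.02  ]
scene stone_square_top 0.58 [235.5 206.4] [ 0.5237 -0.0927  0.0308]
scene medal_square 0.9 [230.7 211.5] [ 0.5385 -0.0957  0.02  ]
scene medal_square 0.71 [243.4 260. ] [0.6169 0.0544 0.02  ]
scene medal_square 0.7 [278.2 289.5] [0.6135 0.1707 0.02  ]
side stone_round_top 0.51 [432.3 312.4] [ 0.5738 -0.449   0.0308]
side stone_round_top 0.47 [238.3 189.1] [0.4894 0.1693 0.0308]
side stone_round_top 0.45 [157.2 214.2] [0.2506 0.2172 0.0308]
side medal_round 0.76 [154.7 219.3] [0.2396 0.2144 0.02  ]
side medal_round 0.69 [238.2 193.1] [0.4855 0.1653 0.02  ]
side stone_hex_top 0.5 [298.1 193. ] [0.6164 0.0451 0.0308]
side medal_hex 0.58 [297.9 197.1] [0.6125 0.0408 0.02  ]
side medal_square 0.78 [305.5 238.8] [ 0.5149 -0.1008  0.02  ]
wrist stone_round_top 0.94 [148.3  37.2] [0.4835 0.1685 0.0308]
wrist medal_round 0.64 [153.5  40.6] [0.4845 0.1681 0.02  ]
wrist stone_hex_top 0.63 [276.2 153.5] [0.62   0.0456 0.0308]
wrist medal_hex 0.93 [276.5 154.4] [0.6202 0.0438 0.02  ]
wrist stone_square_top 0.41 [201.3 266.8] [ 0.5207 -0.1008  0.0308]
wrist stone_square_top 0.18 [148.7  35.3] [0.4841 0.1703 0.0308]
wrist medal_square 0.78 [210.7 254.7] [ 0.5314 -0.0884  0.02  ]
wrist medal_square 0.26 [151.7  39.9] [0.4826 0.1688 0.02  ]
1.05
```

View pics/scene0.png

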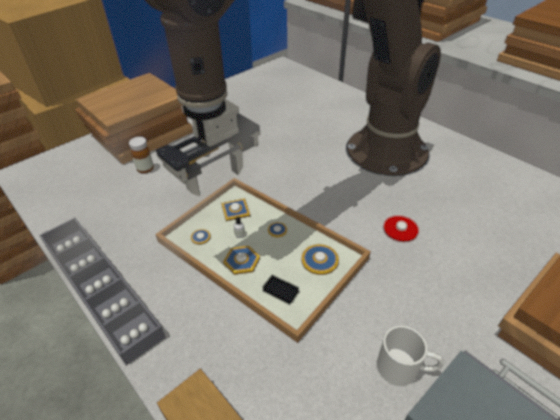

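View pics/wrist0.png

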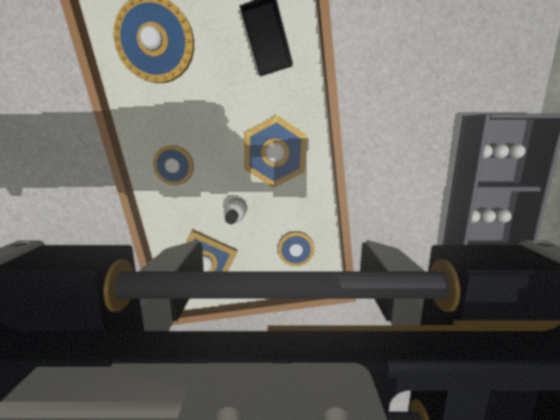

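View pics/side0.png

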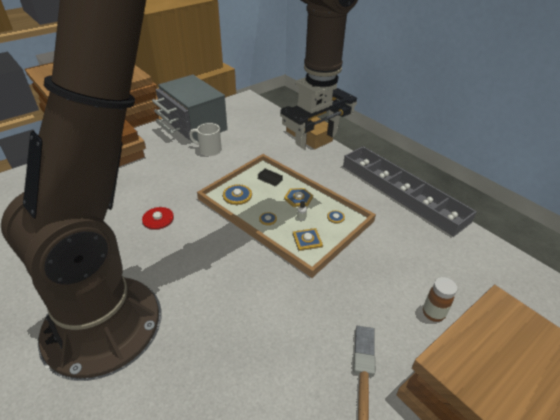

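The scene shows the tray with the round medallion at (321,258), hex at (241,259) and square at (236,209). The glue stands between hex and square at about (239,228), and the red look-alike lies outside the tray at (401,228). The wrist picture agrees: round (150,37), hex (276,153), square (207,262, half hidden). Next I shut the gripper and take one overview of all three.

```bash
cat > b.py <<'E'
from h import *
manip.grab(10)
manip.move_pose([.55,-.12,.28],[0,.70710678,.70710678,0])
s=manip.sense();c=wcam(manip.read_camera("wrist"),s)
cv2.imwrite("pics/wrist1.png",c["image"][:,:,::-1])
print(s["clock"],s["tool_pos"],s["ft_force"],s["finger_gap"])
for k in("round","hex","square"):
    for q,f,z in((f"stone_{k}_top",manip.tip_of,.0308),(f"stone_{k}",manip.cut_out,.028),(f"medal_{k}",manip.cut_out,.02)):
        for d in f("wrist",q)[:2]:
            print(q,round(d["p"],2),np.round(d["position"],1),np.round(at(c,d["position"],z),4))
for d in manip.cut_out("wrist","glue")[:1]: print("glue",np.round(d["position"]),at(c,d["position"],.04))
for d in manip.tip_of("wrist","glue")[:1]: print("glue",np.round(d["position"]),at(c,d["position"],.011))
print(manip.sense()["clock"])
E
python3 b.py
```

```text
3.1333 [ 0.54989711 -0.1202744   0.2804466 ] [-0.14843853  0.94246785 -0.35150062] 0.0006510850724496659
stone_round_top 0.3 [334.1  57.8] [0.6178 0.0398 0.0308]
stone_round_top 0.29 [334.8  49. ] [0.6182 0.0498 0.0308]
stone_hex_top 0.69 [337.6  52.2] [0.6219 0.0462 0.0308]
stone_hex_top 0.55 [333.7  57.9] [0.6173 0.0397 0.0308]
stone_hex 0.76 [336.5  52.4] [0.621  0.0466 0.028 ]
stone_hex 0.65 [259.4 169.4] [ 0.5207 -0.1003  0.028 ]
medal_hex 0.9 [334.1  56.4] [0.6195 0.0438 0.02  ]
stone_square_top 0.77 [257.4 170.8] [ 0.5181 -0.1019  0.0308]
stone_square 0.68 [262.  168.8] [ 0.5243 -0.0995  0.028 ]
medal_square 0.88 [260.4 166.8] [ 0.5216 -0.0977  0.02  ]
glue [294. 110.] [ 0.56746128 -0.02336159  0.04      ]
glue [293. 113.] [ 0.56745168 -0.02462685  0.011     ]
3.7333
```

View pics/wrist1.png

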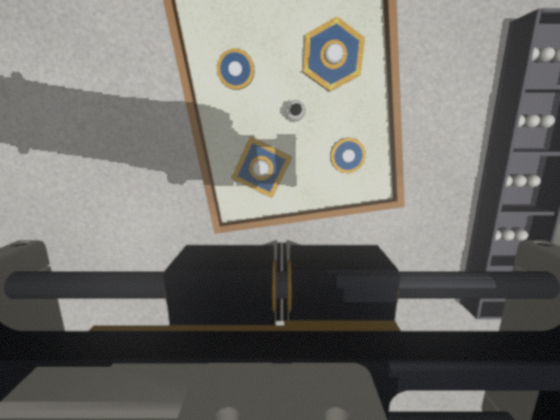

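Wrist picture: hex stone at (335,52), square stone at (262,168), glue at (295,109) and clear of both approach columns. The estimates agree within about 3 mm. Next I refine the round one from close up and press it.

```bash
cat > p.py <<'E'
from h import *
import sys
Q=[0,.70710678,.70710678,0]
def look(k,x,y,tag):
    manip.move_pose([x,y-.115,.2],Q)
    s=manip.sense();c=wcam(manip.read_camera("wrist"),s)
    cv2.imwrite(f"pics/{tag}.png",c["image"][:,:,::-1]);P=[]
    for q,f,z in((f"stone_{k}_top",manip.tip_of,.0308),(f"stone_{k}",manip.cut_out,.028),(f"medal_{k}",manip.cut_out,.02)):
        r=[(d,at(c,d["position"],z)) for d in f("wrist",q)]
        r=[(d,p) for d,p in r if np.hypot(p[0]-x,p[1]-y)<.012]
        if r: print(q,round(r[0][0]["p"],2),np.round(r[0][0]["position"],1),np.round(r[0][1],4));P.append(r[0][1][:2])
    m=np.median(P,0);print("median",m);return m
def press(x,y):
    manip.move_pose([x,y,.075],Q)
    manip.line_to([x,y,.036],.06);manip.dwell(.15)
    f0=np.mean([manip.sense()["ft_force"] for _ in range(3)],0);z=.036;log=[]
    while z>.0215:
        z-=.0006 if z<.033 else .001
        manip.line_to([x,y,z],.02)
        s=manip.sense();f=s["ft_force"]-f0;log.append((round(s["tool_pos"][2]*1e3,1),round(f[2],1),round(np.hypot(*f[:2]),1)))
        if f[2]>7.5: break
    manip.dwell(.2);s=manip.sense();print(log);print("end",s["tool_pos"],s["ft_force"]-f0)
    manip.line_to([x,y,.045],.06);manip.line_to([x,y,.1],.15)
    print("clock",manip.sense()["clock"])
if __name__=="__main__":
    k=sys.argv[1];x,y=look(k,float(sys.argv[2]),float(sys.argv[3]),"look_"+k)
    press(x,y)
E
python3 p.py round .4838 .169
```

```text
stone_round_top 0.62 [277.9  84.7] [0.4829 0.1702 0.0308]
stone_round 0.71 [278.8  81.5] [0.4838 0.1737 0.028 ]
medal_round 0.84 [278.4  85.5] [0.4833 0.1709 0.02  ]
median [0.4833189 0.170921 ]
[(np.float64(35.1), np.float64(-0.5), np.float64(0.9)), (np.float64(34.0), np.float64(-0.4), np.float64(0.6)), (np.float64(32.9), np.float64(-0.3), np.float64(0.6)), (np.float64(32.4), np.float64(0.0), np.float64(0.6)), (np.float64(31.8), np.float64(-0.2), np.float64(0.7)), (np.float64(31.2), np.float64(-1.0), np.float64(1.3)), (np.float64(30.6), np.float64(0.4), np.float64(0.5)), (np.float64(30.1), np.float64(2.0), np.float64(0.7)), (np.float64(29.4), np.float64(2.2), np.float64(0.3)), (np.float64(28.8), np.float64(1.5), np.float64(0.2)), (np.float64(28.2), np.float64(2.3), np.float64(0.7)), (np.float64(27.6), np.float64(2.2), np.float64(1.0)), (np.float64(27.0), np.float64(1.6), np.float64(1.4)), (np.float64(26.4), np.float64(2.1), np.float64(0.9)), (np.float64(25.8), np.float64(1.8), np.float64(1.0)), (np.float64(25.2), np.float64(2.1), np.float64(0.9)), (np.float64(24.6), np.float64(2.9), np.float64(0.7)), (np.float64(24.0), np.float64(1.8), np.float64(0.5)), (np.float64(23.4), np.float64(4.0), np.float64(1.6)), (np.float64(22.9), np.float64(5.1), np.float64(1.4)), (np.float64(22.4), np.float64(8.4), np.float64(0.3))]
end [0.4833656  0.17096205 0.02237829] [-0.62734175  0.23925253  6.34521406]
clock 12.925
```

View pics/look_round.png

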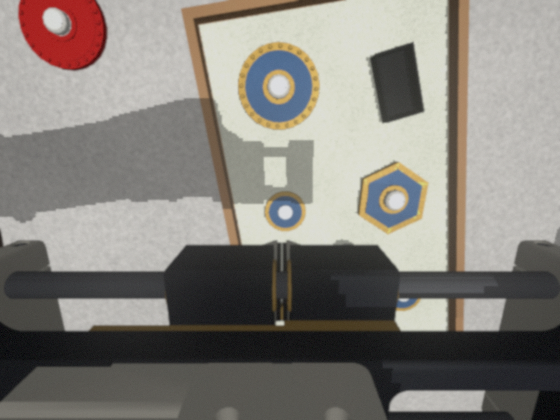

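The picture shows the round stone at (278,86). The force profile fits: about 2 N of sliding, then a cushion rise to 6–8 N at z ≈ 22.4 mm, so the stone is home. Next the hex.

```bash
python3 p.py hex .6205 .0455 | sed 's/np.float64//g'
```

```text
stone_hex_top 0.95 [280.4  88. ] [0.6194 0.0471 0.0308]
stone_hex 0.93 [280.2  91.2] [0.6191 0.0444 0.028 ]
medal_hex 0.73 [281.1  89.7] [0.6201 0.0468 0.02  ]
median [0.61936395 0.04684802]
[((35.1), (0.3), (1.0)), ((33.9), (-1.1), (0.5)), ((32.9), (0.2), (1.7)), ((32.4), (-0.4), (1.2)), ((31.8), (-0.2), (0.4)), ((31.2), (0.8), (0.9)), ((30.6), (0.3), (0.8)), ((30.1), (1.9), (1.3)), ((29.4), (2.0), (1.3)), ((28.8), (2.7), (0.9)), ((28.2), (2.4), (1.9)), ((27.6), (2.2), (0.5)), ((27.0), (2.1), (1.1)), ((26.4), (1.8), (1.3)), ((25.8), (1.7), (1.4)), ((25.2), (1.6), (2.5)), ((24.6), (2.2), (2.0)), ((24.0), (2.6), (1.1)), ((23.5), (3.6), (2.9)), ((23.0), (5.4), (1.6)), ((22.5), (7.8), (1.3))]
end [0.61946398 0.04687141 0.02249512] [ 0.99813052 -1.07847638  6.37503835]
clock 22.425
```

```bash
python3 p.py square .5213 -.0995 | sed 's/np.float64//g'
```

```text
stone_square_top 0.85 [280.9  92.1] [ 0.5222 -0.1023  0.0308]
stone_square 0.86 [279.   87.5] [ 0.5202 -0.0975  0.028 ]
medal_square 0.62 [280.5  90.3] [ 0.5218 -0.0992  0.02  ]
median [ 0.52178407 -0.09921711]
[((35.1), (0.7), (0.4)), ((33.9), (-0.7), (0.3)), ((32.9), (-0.2), (0.6)), ((32.4), (1.0), (0.9)), ((31.8), (-1.0), (0.3)), ((31.2), (0.3), (0.7)), ((30.6), (1.0), (0.5)), ((30.1), (2.2), (1.0)), ((29.4), (2.2), (0.7)), ((28.8), (2.7), (1.8)), ((28.2), (2.8), (1.4)), ((27.6), (2.0), (0.7)), ((27.0), (2.1), (1.1)), ((26.4), (2.1), (0.8)), ((25.8), (3.1), (1.4)), ((25.2), (2.2), (0.3)), ((24.6), (2.7), (0.2)), ((24.0), (3.1), (1.1)), ((23.5), (3.9), (0.6)), ((22.9), (5.8), (1.1)), ((22.4), (7.9), (1.3))]
end [ 0.52186145 -0.09918691  0.02242336] [-0.44860609  0.27749729  6.08158457]
clock 31.9333
```

All three show the cushion signature. I'll take one quick check picture and hand in.

```bash
python3 - <<'E'
from h import *
manip.move_pose([.55,-.12,.28],[0,.70710678,.70710678,0])
c=manip.read_camera("wrist");cv2.imwrite("pics/end.png",c["image"][:,:,::-1]);print(manip.sense()["clock"])
E
```

```text
32.7417
```

View pics/end.png

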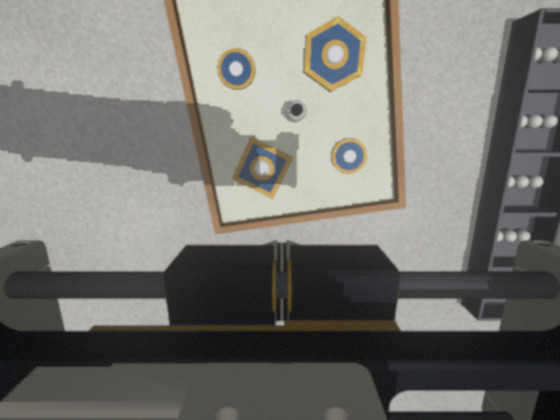

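The hex at (335,53), the square at (263,167), the glue and the small medallions all lie where they did before.

```bash
python3 -c "
from workcell import manip
print(manip.hand_in())"
```

```text
the job is handed in; nothing more can be done
None
```

I pressed the round, hex and square stones home in that order, with readings up to about 8.4 N, and handed the job in at about 33 s; the last picture shows the hex, square, glue and small medallions unmoved, but it does not cover the round one, whose seating I judged from its force readings.

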